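# Square a picture frame in the corner jig and turn the keeper over it

### The arm

A 7-joint arm with a two-finger parallel gripper is mounted at the origin on the work surface. World frame = base frame: x ahead of the robot, y to its left, z up, the work surface at z = 0. Lengths are in m, angles in rad, forces in N, time in s.
With the tool pointing down it reaches from about 0.4 to 0.875 m from the base axis. Payload 19.3 kg.
Tool frame: the origin (TCP) lies at the very end of the fingers, on their centre line; the grasp point (between the pads) lies 19 mm behind it; z points along the fingers, y is the direction in which the jaws open and shut (so a half turn about z gives the same grasp; the last joint's range is limited). The gripper opens to 85 mm and grips with 20 to 120 N. Pads are 22 mm wide; open, the fingers measure 114 mm over their backs; the gripper's body (76 mm by 85 mm) begins 54 mm behind the grasp point. The pads swing forward as they close: fully open they stand 13 mm farther back than shut.
Start: joints at [-1.371, 0.521, -0.036, 1.599, 0.021, 1.021, -0.113], TCP at [0.167, 0.602, 0.206] pointing down, gripper open.
Joint ranges: [-2.91, 2.91], [-0.3, 2.13], [-1.5, 1.42], [0.17, 2.43], [-1.26, 4.41], [0.16, 1.93], [-2.52, 2.52]. Speed limits (rad/s): [1.89, 1.89, 2.39, 2.39, 3.01, 3.01, 3.01].

### API

Orientations are given as [roll, pitch, yaw] about the fixed x, y, z axes, in that order (R = Rz(yaw) Ry(pitch) Rx(roll)).
In Python, from workcell import bot gives the robot as it stands.
- The arm moves only by the tool carry_out, never from a script. Its argument "targets" is a list of rows, each a list of 7 numbers: the shift along the tool's x, y, z in mm, then the turn, a rotation vector about the tool's x, y, z in units of 6 degrees (1.0 is 6 degrees), then the closure in counts, from 0 (fully open) to 255 (shut). A call has 1 to 5 rows; each row shifts and turns the commanded pose from where the row before left it, along the tool's axes as they then stand; what a row does not reach is not made up. A row lasts 1/12 s, in which the tool goes at most 41.7 mm and 7.16 degrees, less where a joint would pass 70% of its speed; a pose out of reach is approached as far as the arm can. A call is refused whole if a number of a shift passes 41.7 or a number of a turn 1, either way. A call with a gripper value outside its range is refused whole. The fingers move at their own pace and stop on an object; "force" is the grip in N (left out, the last holds). Time passes only in rows, so rows that do not move let the fingers close. It gives the time, the measured TCP pose, the force and the opening at its end, in the units of the state.
- bot.observe(): the state, without advancing time (a new reading comes with each control period).
- bot.grab_frame(name): name is "side" or "top"; returns a dict with "color" (400x640x3 uint8, red, green, blue), "z_map" (400x640 float32, m along the optical axis (not along the pixel's ray), 0 where there is no reading), "K" (3x3 intrinsics, pixels), "k1" (the pictures are not rectified: a ray, as slopes to the right and down, at radius r is drawn at 1 + k1 r^2 times it, then the intrinsics apply), "cam_to_world" (4x4, takes a point from camera to world coordinates). Camera axes: x right, y down, z forward; pixel columns grow to the right and rows downward; lengths in m; the calibration is good to about 2 mm. A picture is of the moment at which its call begins.
- bot.job_done(): hands the job in, once; it reports no verdict.
The state is a dict: "clock": time; "qpos": joint angles; "qd": joint speeds; "joint_efforts": joint torques, N m; "position": TCP position; "tool_rot": TCP orientation; "force": force on the tool from outside, world axes, zero at the start; "moment": the same for the moment, N m; "grip_width": finger opening in m.
Only numpy, scipy, OpenCV 4.12 (cv2) and the standard library are available. Lean on these libraries where they do the work, as an engineer would, in place of code of your own. Each camera call takes 0.05 s, during which the arm holds its last target. There are 200 camera calls.

### The job

Slide the empty picture frame flat along the desk, without lifting it, into the corner of the L-shaped jig until its long side sits flush against the far fence and its short side flush against the left fence. Then swing the brass turn-button by its knob fully across, until it points square over the frame's edge, leaving the frame home. Leave everything else on the desk where it is.

Things in the scene. Friction and masses are not known exactly. Their poses are not given: they have to be found in the camera images.
- frame_center (a point): centre of the empty picture frame, half-way up (9 mm above the desk when flat). Plain pale wood, a rectangle lying flat: 130 mm along its x, 180 mm along its y, 18 mm thick; rails 20 mm wide round a see-through opening 90 mm (x) by 140 mm (y), no glass or back. Weighs about 0.25 kg, loose. At the start it lies clear of the fences, turned by up to 0.35 rad from square with them; its +x side faces the far fence and its +y side the left fence.
- jig_corner (a point): inner corner of the fixed L-shaped dark wood corner jig, at desk height. Its two fences are 14 mm high and 24 mm wide. The far fence has its inner face in the plane x = 0 of this point and runs 220 mm along -y from the corner; the left fence has its inner face in the plane y = 0 and runs 140 mm along -x. The frame belongs at negative x and negative y, long side on the far fence: fully home its centre is at (-65, -90) mm in these axes, with axes parallel.
- keeper (a joint): angle of the brass turn-button (keeper) about its upright pivot on the far fence, rad: 0 = swung fully aside, pointing along the jig's +y; grows counter-clockwise seen from above; 1.57 = square across the frame, pointing along the jig's -x; hard stop at 1.6. Starts between 0 and 0.5; stiff (about 1 N at its knob turns it) and stays where it is left.
- keeper_pivot (a point): pivot axis of the keeper, on top of the far fence at (12, -30) mm in the jig's axes, 21 mm above the desk = underside of the keeper. The keeper is a flat brass bar 22 mm wide, 7 mm thick, ends 80 mm from the pivot, and passes 3 mm above a flat frame.
- keeper_knob (a point): middle of the upright round wooden knob near the keeper's free end, 68 mm from the pivot: 20 mm across, standing from 28 to 64 mm above the desk, this point at 46 mm. It can be pushed sideways or held from above.
- glue: white glue bottle, 48 mm across, 130 mm tall, standing, origin at the centre of its underside. Not part of the job.
- brush: brush 170 mm long, lying just behind the far fence; origin near its middle. Not part of the job.
- hammer: small hammer 220 mm long, lying to the right of the frame; origin near its middle. Not part of the job.
- cup: white cup 76 mm across, 85 mm tall, origin at the centre of its underside. Not part of the job.
- gull: carved gull on a wooden foot, 60 x 90 mm foot, 130 mm tall, origin at the centre of its underside. Not part of the job.
Mind the look-alikes: they are no part of the job. What is shaped like the part that bears frame_center but green, orange or purple is not meant.

How it is judged:
On the way, in this order (a step that is already met when the one before it is completed fails the run):
1. the frame is home against both fences, before the keeper is turned across (x of frame_center in the frame of jig_corner between -0.068 and -0.062 m and y of frame_center in the frame of jig_corner between -0.093 and -0.087 m and angle between the x axis of frame_center and the x axis of jig_corner, either way round below 0.025 rad and height (world z) of frame_center below 0.012 m), for 0.2 s.
2. the keeper is swung fully across the frame (value of joint keeper above 1.42 rad), for 0.2 s.
At the end, for the whole second after the job is handed in: The frame lies flat and at rest with its centre within 3 mm of its home place in the jig along both fences and square to them within 0.025 rad, and the keeper stands at more than 1.42 rad (all of step 1 and value of joint keeper above 1.42 rad and linear speed of frame below 0.01 m/s); the robot touches nothing.
It fails at once if the frame is lifted or tipped (its centre more than 12 mm above where it lies flat) (height (world z) of frame_center above 0.021 m).
It fails at once if a bystander is moved by more than 30 mm (distance of any of glue, brush, hammer, cup, gull from where it was at the start of the episode above 0.03 m).
It also fails if it takes over 64 s, if anything falls off the work surface, if the arm or the gripper's body presses on something with over 40 N, if the wrist force passes 120 N, or if a joint passes its speed limit or range.

## Working session

There is one attempt and no reset: what is moved stays moved. The work goes in short steps, Python scripts to look and compute and a tool call to move; the robot and the scene stay as the last step left them, time stands still between calls to the robot, and variables do not carry over. Pictures are saved under pics/ and viewed, about 8 in all and at most 12, crops included, and the job is handed in when it is done.

Besides the shell and the picture viewer there is one more tool, called by a JSON object that holds its "name" and its "arguments". carry_out: Moves the arm, as the interface text tells. Its arguments: {"type":"object","properties":{"targets":{"type":"array","items":{"type":"array","items":{"type":"number"}}},"force":{"type":"number"}},"required":["targets"]}

```bash
mkdir -p pics; cat > h.py <<'E'
import numpy as np, cv2
from workcell import bot
def grab(n):
    g=bot.grab_frame(n); np.savez(f'{n}.npz',**g); return g
def load(n): return dict(np.load(f'{n}.npz'))
def ray(g,u,v):
    K=g['K'];p=np.array([(u-K[0,2])/K[0,0],(v-K[1,2])/K[1,1]]);k=float(g['k1']);q=p.copy()
    for _ in range(20): q=p/(1+k*(q@q))
    return np.array([q[0],q[1],1.])
def onz(g,u,v,z):
    T=g['cam_to_world'];d=T[:3,:3]@ray(g,u,v);o=T[:3,3];return o+d*(z-o[2])/d[2]
def bydepth(g,u,v):
    T=g['cam_to_world'];return T[:3,:3]@(ray(g,u,v)*g['z_map'][int(v),int(u)])+T[:3,3]
E
python3 - <<'E'
from h import *
print(bot.observe())
for n in('top','side'):
    g=grab(n);print(n,g['K'],g['k1'],g['cam_to_world'])
    cv2.imwrite(f'pics/{n}0.png',g['color'][:,:,::-1])
E
```

```text
{'clock': 0.0, 'qpos': array([-1.37123458,  0.52204098, -0.03634315,  1.59995837,  0.02118864,
        1.02107289, -0.11281335]), 'qd': array([-9.63369712e-06,  7.52793879e-05,  4.74167977e-04, -3.06211056e-04,
       -1.86301580e-03, -1.08907618e-04, -9.35053042e-04]), 'joint_efforts': array([ 5.78948516e-05, -9.27119851e+01,  1.97962917e+00, -3.69914639e+01,
        1.78175321e-02,  8.38230655e-03,  8.81299070e-05]), 'position': array([0.16649653, 0.60206673, 0.20532652]), 'tool_rot': array([-3.14049900e+00,  5.83750612e-05,  2.87181443e+00]), 'force': array([-0.13380784,  0.14056276,  0.36795901]), 'moment': array([-0.01848485,  0.00957683,  0.01659246]), 'grip_width': 0.08522361881683688}
top [[362.70116848   0.         315.66664932]
 [  0.         362.70116848 201.34983332]
 [  0.           0.           1.        ]] 0.018099924344802527 [[-0.02164832 -0.98749178  0.15617725  0.3687155 ]
 [-0.99948524  0.02507609  0.02001102 -0.04736597]
 [-0.02367703 -0.15566365 -0.98752632  1.06684898]
 [ 0.          0.          0.          1.        ]]
side [[404.68122331   0.         316.67486739]
 [  0.         404.68122331 198.71973078]
 [  0.           0.           1.        ]] -0.09819300140703992 [[ 0.90231204 -0.27498168  0.33199104  0.12788793]
 [-0.43097041 -0.59305907  0.68010693 -0.87169526]
 [ 0.00987335 -0.75674699 -0.65363331  0.86786507]
 [ 0.          0.          0.          1.        ]]
```

View pics/top0.png

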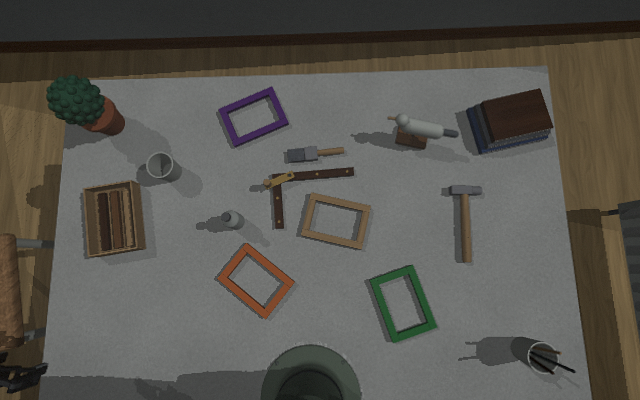

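View pics/side0.png

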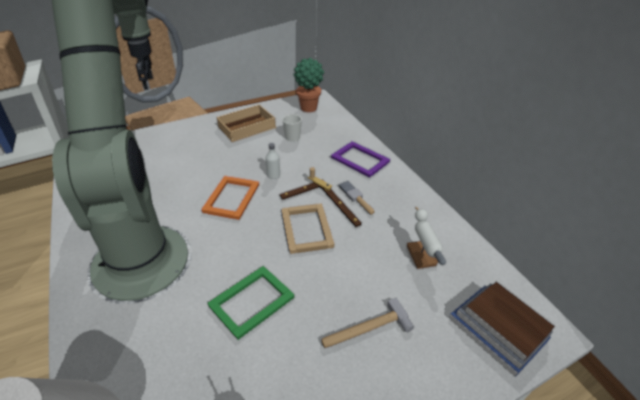

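Top view: the wood frame is around (336,220), the jig corner near (284,180) and the keeper near (277,181), pointing left of the pivot. The arm is out of the way. I'll enlarge this area.

```bash
python3 - <<'E'
from h import *
g=load('top')
c=g['color'][135:265,215:385,::-1]
cv2.imwrite('pics/crop.png',cv2.resize(c,(170*4+0,130*4),interpolation=cv2.INTER_CUBIC))
E
```

```text
(no output)
```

View pics/crop.png

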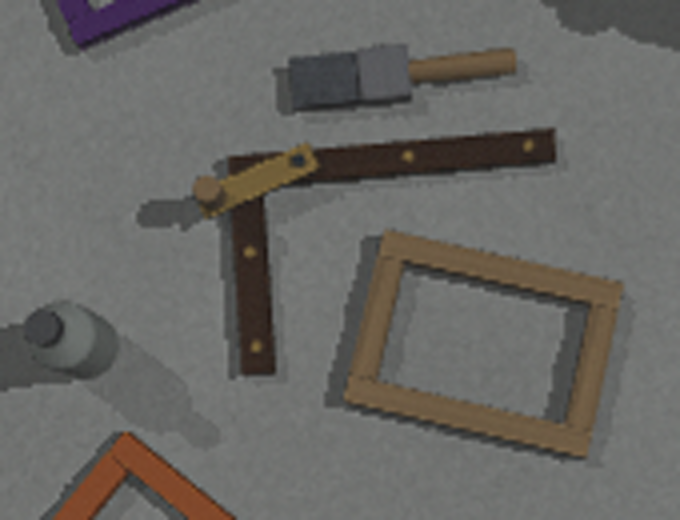

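```bash
cat >> h.py <<'E'
def c4(cx,cy,x0=215,y0=135,s=4): return ((cx+.5)/s-.5+x0,(cy+.5)/s-.5+y0)
def rigid(L,W):
    L=np.array(L,float);W=np.array(W)[:,:2];l=L-L.mean(0);w=W-W.mean(0)
    a=np.arctan2((l[:,0]*w[:,1]-l[:,1]*w[:,0]).sum(),(l*w).sum());R=np.array([[np.cos(a),-np.sin(a)],[np.sin(a),np.cos(a)]])
    t=W.mean(0)-R@L.mean(0);return R,t,a,(L@R.T+t-W)*1000
E
python3 - <<'E'
from h import *
np.set_printoptions(precision=4,suppress=True)
g=load('top')
P=lambda x,y,z:onz(g,*c4(x,y),z)
J=[(229,157),(555,128),(555,161),(241,376),(274,374),(263,186)]
L=[(.024,.024),(.024,-.22),(0,-.22),(-.14,.024),(-.14,0),(0,0)]
R,t,a,e=rigid(L,[P(*p,.014) for p in J]);print('jig',t,a);print(e)
F=[(386,231),(622,284),(585,456),(347,401)];LF=[(.065,.09),(.065,-.09),(-.065,-.09),(-.065,.09)]
Rf,tf,af,e=rigid(LF,[P(*p,.018) for p in F]);print('frame',tf,af,af-a);print(e)
print('frame in jig',R.T@(tf-t))
for n,(p,z) in dict(knobtop=((208,188),.064),pivot=((299,160),.03),keepL=((211,215),.028),keepR1=((305,145),.028),keepR2=((317,165),.028)).items():
    w=P(*p,z);print(n,w,'jig',R.T@(w[:2]-t))
print('bottle',bydepth(g,*c4(44,327)))
print('brush',[P(*p,.01) for p in((290,108),(516,60),(516,72),(410,100))])
g=load('side')
E
```

```text
jig [0.599  0.0784] 0.05958719009952371
[[ 0.0225  0.9798]
 [-0.9299  0.7027]
 [ 0.2338 -1.6689]
 [-0.064  -0.4895]
 [ 0.4834 -0.3701]
 [ 0.2541  0.8459]]
frame [ 0.4779 -0.0832] -0.24885777094143866 -0.30844496104096236
[[ 1.4577  1.3466]
 [ 0.7969 -2.0706]
 [-1.7264 -2.016 ]
 [-0.5283  2.7399]]
frame in jig [-0.1304 -0.1541]
knobtop [0.5874 0.1106 0.064 ] jig [-0.0096  0.0329]
pivot [0.614 0.049 0.03 ] jig [ 0.0132 -0.0302]
keepL [0.575  0.1141 0.028 ] jig [-0.0218  0.0371]
keepR1 [0.6257 0.0447 0.028 ] jig [ 0.0246 -0.0352]
keepR2 [0.6104 0.036  0.028 ] jig [ 0.0088 -0.0429]
bottle [0.4834 0.2081 0.1281]
brush [array([0.6589, 0.0573, 0.01  ]), array([ 0.6914, -0.1136,  0.01  ]), array([ 0.682 , -0.1132,  0.01  ]), array([ 0.6626, -0.0331,  0.01  ])]
```

```bash
cat > plan.py <<'E'
# plan.py x y z tooly_deg N closure : rows to a vertical-tool pose along polar path
import sys
from h import *
def plan(x,y,z,deg,N,c,d=0):
    s=bot.observe();p=s['position'].copy();yaw=s['tool_rot'][2]
    ty=np.deg2rad(deg)+np.pi/2; dy=(ty-yaw+np.pi)%(2*np.pi)-np.pi
    r0,a0=np.hypot(*p[:2]),np.arctan2(p[1],p[0]);r1,a1=np.hypot(x,y),np.arctan2(y,x);z0=p[2];p0=p[:2].copy();y0=yaw
    out=[]
    for i in range(1,N+1):
        f=i/N
        if abs(a1-a0)>.3: r=r0+(r1-r0)*f;a=a0+(a1-a0)*f;q=np.array([r*np.cos(a),r*np.sin(a)])
        else: q=p0+f*(np.array([x,y])-p0)
        e=q-p[:2];X=np.array([np.cos(yaw),np.sin(yaw)]);Y=np.array([np.sin(yaw),-np.cos(yaw)])
        row=[round(e@X*1000,d),round(e@Y*1000,d),round(-(z0+f*(z-z0)-p[2])*1000,d),0,0,round(-np.rad2deg(y0+f*dy-yaw)/6,2),c]
        p[:2]+=(row[0]*X+row[1]*Y)/1000;p[2]-=row[2]/1000;yaw-=np.deg2rad(row[5]*6);out.append(row)
    for i in range(0,N,5): print(out[i:i+5])
    print('end',p.round(4),np.rad2deg(yaw-np.pi/2).round(2))
a=[float(v) for v in sys.argv[1:]]
plan(*a[:4],int(a[4]),int(a[5]),int(a[6]) if len(a)>6 else 0)
E
python3 plan.py .4246 -.0697 .1 -14.26 20 0
```

```text
[[np.float64(-45.0), np.float64(-11.0), np.float64(5.0), 0, 0, np.float64(0.74), 0], [np.float64(-44.0), np.float64(-12.0), np.float64(6.0), 0, 0, np.float64(0.74), 0], [np.float64(-44.0), np.float64(-10.0), np.float64(5.0), 0, 0, np.float64(0.74), 0], [np.float64(-43.0), np.float64(-11.0), np.float64(5.0), 0, 0, np.float64(0.74), 0], [np.float64(-42.0), np.float64(-11.0), np.float64(5.0), 0, 0, np.float64(0.74), 0]]
[[np.float64(-42.0), np.float64(-10.0), np.float64(6.0), 0, 0, np.float64(0.74), 0], [np.float64(-41.0), np.float64(-10.0), np.float64(5.0), 0, 0, np.float64(0.74), 0], [np.float64(-40.0), np.float64(-10.0), np.float64(5.0), 0, 0, np.float64(0.74), 0], [np.float64(-40.0), np.float64(-10.0), np.float64(5.0), 0, 0, np.float64(0.74), 0], [np.float64(-39.0), np.float64(-10.0), np.float64(6.0), 0, 0, np.float64(0.74), 0]]
[[np.float64(-38.0), np.float64(-9.0), np.float64(5.0), 0, 0, np.float64(0.74), 0], [np.float64(-38.0), np.float64(-9.0), np.float64(5.0), 0, 0, np.float64(0.74), 0], [np.float64(-37.0), np.float64(-10.0), np.float64(6.0), 0, 0, np.float64(0.74), 0], [np.float64(-36.0), np.float64(-9.0), np.float64(5.0), 0, 0, np.float64(0.74), 0], [np.float64(-36.0), np.float64(-9.0), np.float64(5.0), 0, 0, np.float64(0.74), 0]]
[[np.float64(-34.0), np.float64(-8.0), np.float64(5.0), 0, 0, np.float64(0.74), 0], [np.float64(-35.0), np.float64(-9.0), np.float64(6.0), 0, 0, np.float64(0.74), 0], [np.float64(-33.0), np.float64(-8.0), np.float64(5.0), 0, 0, np.float64(0.74), 0], [np.float64(-33.0), np.float64(-9.0), np.float64(5.0), 0, 0, np.float64(0.74), 0], [np.float64(-33.0), np.float64(-8.0), np.float64(5.0), 0, 0, np.float64(0.74), 0]]
end [ 0.4245 -0.0702  0.1004] -14.26
```

{"name": "carry_out", "arguments": {"targets": [[-38,-9,0,0,0,0.65,0],[-37,-9,0,0,0,0.65,0],[-37,-9,0,0,0,0.65,0],[-37,-9,0,0,0,0.65,0],[-36,-9,0,0,0,0.65,0]]}}

```text
clock: 0.52
position: [0.3197, 0.4873, 0.2056]
tool_rot: [-3.141, 0.0, 2.528]
force: [1.0, 0.3, -0.1]
grip_width: 0.0856
```

{"name": "carry_out", "arguments": {"targets": [[-36,-9,0,0,0,0.65,0],[-35,-9,0,0,0,0.65,0],[-35,-9,0,0,0,0.65,0],[-34,-9,0,0,0,0.65,0],[-34,-9,0,0,0,0.65,0]]}}

```text
clock: 0.93
position: [0.416, 0.3368, 0.2057]
tool_rot: [-3.141, 0.0, 2.187]
force: [0.7, -0.2, 0.8]
grip_width: 0.0853
```

```bash
sed -i 's/round(e@X\*1000,d),round(e@Y\*1000,d),round(-(z0+f\*(z-z0)-p\[2\])\*1000,d),0,0,round(-np.rad2deg(y0+f\*dy-yaw)\/6,2)/*[float(round(v,d)) for v in (e@X*1000,e@Y*1000,-(z0+f*(z-z0)-p[2])*1000)],0,0,float(round(-np.rad2deg(y0+f*dy-yaw)\/6,2))/' plan.py; python3 plan.py .4246 -.0697 .2 -14.26 15 0
```

```text
[[-30.0, -6.0, 0.0, 0, 0, 0.55, 0], [-30.0, -6.0, 1.0, 0, 0, 0.55, 0], [-29.0, -6.0, 0.0, 0, 0, 0.55, 0], [-29.0, -5.0, 1.0, 0, 0, 0.55, 0], [-29.0, -6.0, -0.0, 0, 0, 0.55, 0]]
[[-28.0, -6.0, 0.0, 0, 0, 0.56, 0], [-28.0, -6.0, 1.0, 0, 0, 0.55, 0], [-27.0, -6.0, 0.0, 0, 0, 0.55, 0], [-27.0, -5.0, 0.0, 0, 0, 0.55, 0], [-27.0, -6.0, 1.0, 0, 0, 0.55, 0]]
[[-26.0, -6.0, 0.0, 0, 0, 0.55, 0], [-26.0, -5.0, 1.0, 0, 0, 0.55, 0], [-26.0, -6.0, -0.0, 0, 0, 0.55, 0], [-25.0, -6.0, 0.0, 0, 0, 0.55, 0], [-24.0, -5.0, 1.0, 0, 0, 0.55, 0]]
end [ 0.4248 -0.0693  0.1997] -14.23
```

{"name": "carry_out", "arguments": {"targets": [[-30,-6,0,0,0,0.55,0],[-30,-6,0,0,0,0.55,0],[-29,-6,0,0,0,0.55,0],[-29,-6,0,0,0,0.55,0],[-29,-6,0,0,0,0.55,0]]}}

```text
clock: 1.35
position: [0.4603, 0.1945, 0.2058]
tool_rot: [-3.141, 0.0, 1.9]
force: [0.4, 0.5, 0.6]
grip_width: 0.0853
```

{"name": "carry_out", "arguments": {"targets": [[-28,-6,0,0,0,0.55,0],[-28,-6,0,0,0,0.55,0],[-27,-6,0,0,0,0.55,0],[-27,-6,0,0,0,0.55,0],[-27,-6,0,0,0,0.55,0]]}}

```text
clock: 1.77
position: [0.4602, 0.0548, 0.2058]
tool_rot: [-3.141, 0.0, 1.612]
force: [0.6, 0.6, 0.2]
grip_width: 0.0857
```

{"name": "carry_out", "arguments": {"targets": [[-26,-6,20,0,0,0.55,0],[-26,-5,20,0,0,0.5,0],[-20,-5,20,0,0,0.5,0],[-10,-2,10,0,0,0.2,0],[0,0,0,0,0,0,0]]}}

```text
clock: 2.18
position: [0.4389, -0.0275, 0.1342]
tool_rot: [-3.138, 0.002, 1.428]
force: [-0.9, 0.0, -0.1]
grip_width: 0.0857
```

```bash
python3 plan.py .4246 -.0697 .06 -14.26 4 0; python3 -c "
from h import *
g=grab('side');c=g['color'][120:300,190:430,::-1];cv2.imwrite('pics/s1.png',cv2.resize(c,None,fx=3,fy=3,interpolation=2))"
```

```text
[[-11.0, -2.0, 19.0, 0, 0, 0.25, 0], [-11.0, -2.0, 18.0, 0, 0, 0.25, 0], [-11.0, -1.0, 19.0, 0, 0, 0.26, 0], [-11.0, -1.0, 18.0, 0, 0, 0.25, 0]]
end [ 0.425  -0.0697  0.0602] -14.27
```

View pics/s1.png

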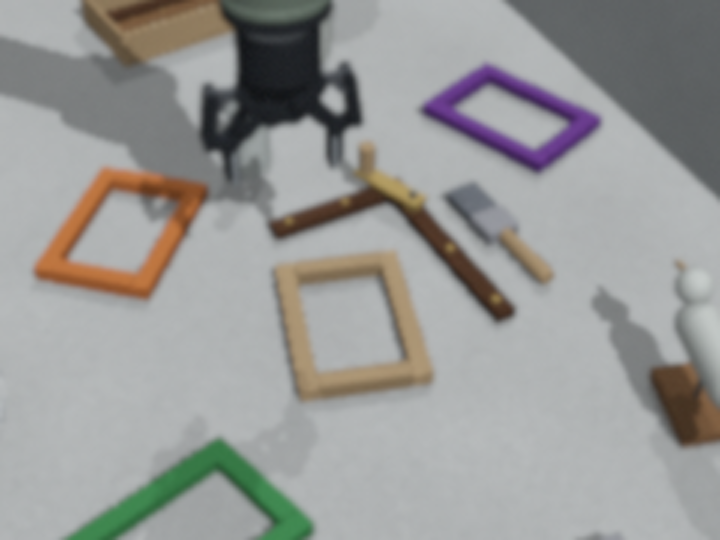

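The side view shows the gripper still left of and above the scene, and nothing disturbed. The frame corners in this crop are about (275,262), (395,252), (431,375) and (303,391).

{"name": "carry_out", "arguments": {"targets": [[-11,-2,18,0,0,0.25,0],[-11,-2,18,0,0,0.25,0],[-11,-1,18,0,0,0.25,0],[-11,-1,18,0,0,0.25,0],[0,0,0,0,0,0,0]]}}

```text
clock: 2.65
position: [0.4261, -0.0681, 0.0623]
tool_rot: [-3.139, 0.001, 1.326]
force: [-0.6, -0.3, -0.6]
grip_width: 0.0854
```

```bash
python3 - <<'E'
from h import *
np.set_printoptions(precision=4,suppress=True)
g=load('side');P=lambda x,y,z:onz(g,*c4(x,y,190,120,3),z)
LF=[(.065,.09),(.065,-.09),(-.065,-.09),(-.065,.09)]
R,t,a,e=rigid(LF,[P(*p,.018) for p in((395,252),(431,375),(303,387),(275,262))]);print(t,a);print(e)
for p in ((270,225),(278,236),(498,317),(513,307)): print('jig pts',P(*p,.014))
g=load('top');T=g['cam_to_world']
E
python3 plan.py .4246 -.0697 .06 -14.26 1 0
```

```text
[ 0.4803 -0.0826] -0.26842103367549003
[[ 4.2595  2.2248]
 [ 2.7651  1.2   ]
 [-6.7149 -1.4939]
 [-0.3098 -1.9309]]
jig pts [0.4607 0.0858 0.014 ]
jig pts [0.4618 0.0651 0.014 ]
jig pts [ 0.6152 -0.1431  0.014 ]
jig pts [ 0.6361 -0.137   0.014 ]
[[-2.0, -1.0, 2.0, 0, 0, 0.04, 0]]
end [ 0.4246 -0.0698  0.0603] -14.27
```

{"name": "carry_out", "arguments": {"targets": [[-1,0,20,0,0,0.05,0],[0,0,20,0,0,0,0],[0,0,12,0,0,0,0],[0,0,4,0,0,0,0],[0,0,0,0,0,0,0]]}}

```text
clock: 3.07
position: [0.4274, -0.0677, 0.0081]
tool_rot: [-3.141, -0.001, 1.324]
force: [-0.7, -0.1, 0.6]
grip_width: 0.0855
```

{"name": "carry_out", "arguments": {"targets": [[0,0,0,0,0,0,150],[0,0,0,0,0,0,220],[0,0,0,0,0,0,220],[0,0,0,0,0,0,220],[0,0,0,0,0,0,220]], "force": 30}}

```text
clock: 3.48
position: [0.4271, -0.0684, 0.0083]
tool_rot: [3.141, -0.0, 1.322]
force: [-0.4, -1.3, -0.1]
grip_width: 0.0257
```

{"name": "carry_out", "arguments": {"targets": [[0,0,0,0,0,0,240],[0,0,0,0,0,0,240],[0,0,0,0,0,0,240]], "force": 30}}

```text
clock: 3.73
position: [0.4268, -0.0686, 0.0079]
tool_rot: [-3.142, 0.0, 1.322]
force: [0.3, -0.1, -0.2]
grip_width: 0.0049
```

```bash
python3 - <<'E'
from h import *
g=grab('top');c=g['color'][135:265,215:385,::-1]
cv2.imwrite('pics/t2.png',cv2.resize(c,None,fx=4,fy=4,interpolation=2));print(bot.observe()['position'],bot.observe()['tool_rot'],bot.observe()['force'],bot.observe()['grip_width'])
E
```

```text
[ 0.42681036 -0.06858628  0.00791211] [-3.14152551e+00  2.73453726e-05  1.32182906e+00] [ 0.67137958 -0.05620985 -0.23133886] 0.004989419073739228
```

View pics/t2.png

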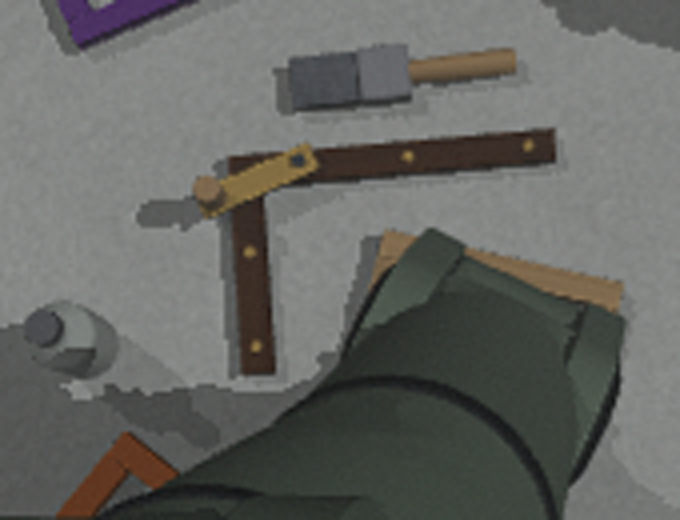

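The top view shows the far rail unmoved, with corners at (386,231) and (622,284). But the jaws closed to 5 mm, so the rail isn't between them. Checking from the side.

```bash
python3 - <<'E'
from h import *
g=grab('side');c=g['color'][130:290,210:390,::-1]
cv2.imwrite('pics/s2.png',cv2.resize(c,None,fx=3.7,fy=3.7,interpolation=2))
E
```

```text
(no output)
```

View pics/s2.png

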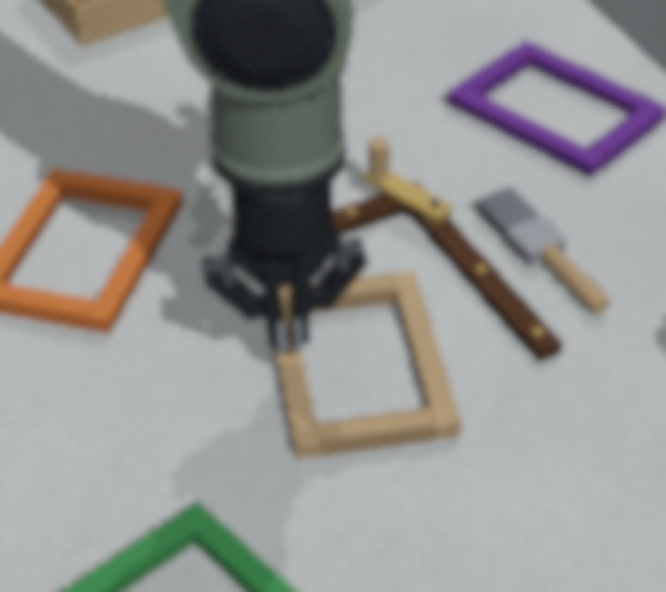

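The side view shows the rail running between the fingers at about (287,320), so it's straddled whatever the reading says. I'll test with a small pull, toward the jig.

{"name": "carry_out", "arguments": {"targets": [[0,5,0,0,0,0,240],[0,5,0,0,0,0,240],[0,5,0,0,0,0,240],[0,0,0,0,0,0,240]], "force": 30}}

```text
clock: 4.17
position: [0.4427, -0.0726, 0.0079]
tool_rot: [3.141, 0.0, 1.322]
force: [0.1, 0.4, 0.3]
grip_width: 0.005
```

```bash
python3 - <<'E'
from h import *
a=load('top')['color'];g=grab('top')
c=np.hstack([a[185:230,300:380],g['color'][185:230,300:380]])[:,:,::-1]
cv2.imwrite('pics/t3.png',cv2.resize(c,None,fx=5,fy=5,interpolation=2))
E
```

```text
(no output)
```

View pics/t3.png

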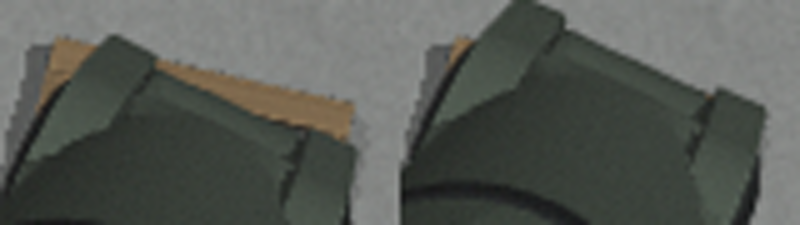

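```bash
python3 - <<'E'
from h import *
np.set_printoptions(precision=4,suppress=True)
g=load('side')
for cy in (300,320,335,342,348,354,360,370,400):
  print(cy,[bydepth(g,*c4(cx,cy,210,130,3.7)) for cx in (275,287,300)])
g=grab('side');c=g['color'][180:250,250:340,::-1]
cv2.imwrite('pics/s3.png',cv2.resize(c,None,fx=8,fy=8,interpolation=2))
E
```

```text
300 [array([ 0.4122, -0.0812,  0.1006]), array([ 0.4517, -0.0009,  0.0186]), array([ 0.4305, -0.0864,  0.0979])]
320 [array([ 0.4124, -0.078 ,  0.077 ]), array([ 0.4428, -0.0226,  0.0176]), array([ 0.4324, -0.0794,  0.0703])]
335 [array([ 0.4133, -0.0734,  0.0566]), array([ 0.4363, -0.0383,  0.0167]), array([ 0.4316, -0.0801,  0.0551])]
342 [array([ 0.4136, -0.0716,  0.0473]), array([ 0.4224, -0.0748,  0.0466]), array([ 0.4309, -0.0812,  0.0487])]
348 [array([ 0.4132, -0.0718,  0.0411]), array([ 0.4204, -0.0797,  0.0451]), array([ 0.4301, -0.0826,  0.0437])]
354 [array([ 0.4243, -0.04  ,  0.0014]), array([ 0.4211, -0.0769,  0.0357]), array([ 0.4361, -0.0663,  0.02  ])]
360 [array([ 0.4229, -0.0429, -0.0024]), array([ 0.4248, -0.0663,  0.018 ]), array([ 0.4352, -0.0681,  0.0152])]
370 [array([ 0.4176, -0.0564,  0.0006]), array([ 0.4208, -0.0759,  0.0171]), array([ 0.4305, -0.0795,  0.0163])]
400 [array([ 0.4056, -0.0857, -0.0016]), array([ 0.4087, -0.1049,  0.0153]), array([ 0.417 , -0.1116,  0.0181])]
```

View pics/s3.png

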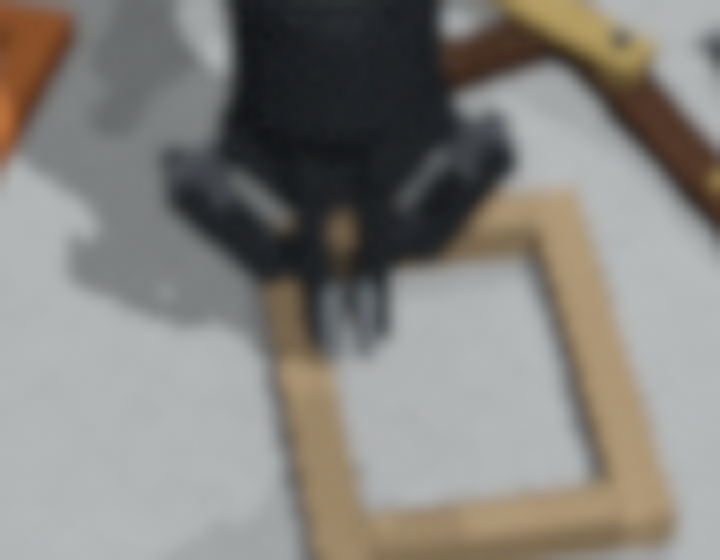

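Depth shows the closed fingertips actually end at z ≈ 0.037 while the TCP reads 0.008. They passed over the rail, and the frame hasn't moved. I'll go back, open, and descend further while watching force.

{"name": "carry_out", "arguments": {"targets": [[0,-8,0,0,0,0,0],[0,-9,0,0,0,0,0],[0,0,0,0,0,0,0],[0,0,0,0,0,0,0],[0,0,0,0,0,0,0]]}}

```text
clock: 4.68
position: [0.425, -0.068, 0.008]
tool_rot: [3.141, -0.0, 1.322]
force: [-0.4, -0.2, -0.1]
grip_width: 0.0653
```

{"name": "carry_out", "arguments": {"targets": [[0,0,5,0,0,0,0],[0,0,5,0,0,0,0],[0,0,5,0,0,0,0],[0,0,5,0,0,0,0],[0,0,0,0,0,0,0]]}}

```text
clock: 5.1
position: [0.4244, -0.0681, -0.0132]
tool_rot: [-3.14, 0.0, 1.322]
force: [-0.4, -0.4, 0.1]
grip_width: 0.0857
```

{"name": "carry_out", "arguments": {"targets": [[0,0,4,0,0,0,0],[0,0,4,0,0,0,120],[0,0,0,0,0,0,150],[0,0,0,0,0,0,170],[0,0,0,0,0,0,180]], "force": 30}}

```text
clock: 5.52
position: [0.4249, -0.0681, -0.02]
tool_rot: [3.142, 0.0, 1.322]
force: [0.4, -0.2, -0.4]
grip_width: 0.0391
```

{"name": "carry_out", "arguments": {"targets": [[0,0,0,0,0,0,230],[0,0,0,0,0,0,230],[0,0,0,0,0,0,230],[0,0,0,0,0,0,230]], "force": 30}}

```text
clock: 5.85
position: [0.4252, -0.0681, -0.0198]
tool_rot: [3.141, -0.0, 1.322]
force: [-0.1, -1.0, 4.4]
grip_width: 0.0195
```

```bash
python3 - <<'E'
from h import *
np.set_printoptions(precision=4,suppress=True)
s=bot.observe();print(s['position'],s['force'],s['moment'],s['grip_width'])
g=grab('side')
# lowest finger points: dark pixels near tool
for v in range(210,240,2): print(v,[bydepth(g,u,v).round(3).tolist() for u in (284,288,292)])
E
```

```text
[ 0.4252 -0.0681 -0.0198] [-0.1408 -1.0332  4.3748] [-0.052   0.0042 -0.0327] 0.019465355827619418
210 [[0.411, -0.085, 0.107], [0.425, -0.079, 0.097], [0.434, -0.089, 0.101]]
212 [[0.412, -0.082, 0.096], [0.425, -0.078, 0.088], [0.434, -0.086, 0.091]]
214 [[0.411, -0.082, 0.089], [0.454, -0.002, 0.005], [0.434, -0.087, 0.084]]
216 [[0.434, -0.019, 0.019], [0.444, -0.026, 0.02], [0.433, -0.088, 0.077]]
218 [[0.431, -0.027, 0.018], [0.442, -0.032, 0.018], [0.434, -0.085, 0.067]]
220 [[0.427, -0.037, 0.02], [0.438, -0.041, 0.019], [0.436, -0.08, 0.054]]
222 [[0.423, -0.044, 0.02], [0.128, -0.872, 0.868], [0.435, -0.082, 0.048]]
224 [[0.413, -0.074, 0.042], [0.433, -0.052, 0.014], [0.435, -0.08, 0.038]]
226 [[0.412, -0.074, 0.034], [0.427, -0.067, 0.021], [0.434, -0.082, 0.032]]
228 [[0.411, -0.077, 0.029], [0.425, -0.072, 0.019], [0.434, -0.082, 0.024]]
230 [[0.411, -0.075, 0.019], [0.421, -0.081, 0.02], [0.434, -0.08, 0.014]]
232 [[0.411, -0.073, 0.009], [0.419, -0.087, 0.018], [0.436, -0.075, -0.001]]
234 [[0.411, -0.072, -0.001], [0.416, -0.093, 0.017], [0.426, -0.1, 0.019]]
236 [[0.407, -0.082, 0.002], [0.412, -0.104, 0.02], [0.423, -0.106, 0.017]]
238 [[0.405, -0.088, -0.0], [0.409, -0.109, 0.018], [0.42, -0.113, 0.017]]
```

```bash
python3 - <<'E'
import numpy as np
R=np.array([[.99822,-.05955],[.05955,.99822]]);t=np.array([.599,.0784])
for q in [(-.150,-.125),(-.130,-.0983),(-.12,-.0883)]: print(q,(R@q+t).round(4))
E
python3 plan.py .457 -.0553 -.019 3.41 8 230
```

```text
(-0.15, -0.125) [ 0.4567 -0.0553]
(-0.13, -0.0983) [ 0.4751 -0.0275]
(-0.12, -0.0883) [ 0.4845 -0.0169]
[[3.0, 3.0, -0.0, 0, 0, -0.37, 230], [2.0, 4.0, -0.0, 0, 0, -0.37, 230], [2.0, 4.0, -0.0, 0, 0, -0.36, 230], [2.0, 3.0, -0.0, 0, 0, -0.37, 230], [2.0, 4.0, -0.0, 0, 0, -0.37, 230]]
[[2.0, 4.0, -1.0, 0, 0, -0.37, 230], [2.0, 4.0, 0.0, 0, 0, -0.37, 230], [1.0, 4.0, 0.0, 0, 0, -0.37, 230]]
end [ 0.457  -0.0555 -0.0188] 3.44
```

{"name": "carry_out", "arguments": {"targets": [[2,3,-0.5,0,0,-0.35,230],[2,4,0,0,0,-0.35,230],[2,4,0,0,0,-0.35,230],[2,4,0,0,0,-0.35,230],[2,4,0,0,0,-0.35,230]]}}

```text
clock: 6.32
position: [0.4459, -0.0613, -0.0196]
tool_rot: [3.142, 0.0, 1.509]
force: [-0.5, -1.0, -1.1]
grip_width: 0.0193
```

{"name": "carry_out", "arguments": {"targets": [[2,4,0,0,0,-0.4,230],[2,4,0,0,0,-0.4,230],[2,4,0,0,0,-0.4,230],[0,0,0,0,0,0,230],[0,0,0,0,0,0,230]]}}

```text
clock: 6.73
position: [0.4576, -0.0556, -0.0196]
tool_rot: [3.141, -0.0, 1.631]
force: [0.4, 0.9, -1.1]
grip_width: 0.0194
```

```bash
python3 plan.py .4751 -.0275 -.019 3.41 5 230
```

```text
[[5.0, 4.0, -0.0, 0, 0, 0.0, 230], [6.0, 4.0, -0.0, 0, 0, 0.0, 230], [5.0, 3.0, -0.0, 0, 0, 0.01, 230], [6.0, 4.0, -1.0, 0, 0, -0.0, 230], [5.0, 4.0, 0.0, 0, 0, -0.0, 230]]
end [ 0.475  -0.0275 -0.0186] 3.4
```

{"name": "carry_out", "arguments": {"targets": [[5,4,0,0,0,0,230],[6,4,0,0,0,0,230],[5,3,0,0,0,0,230],[6,4,0,0,0,0,230],[5,3,0,0,0,0,230]]}}

```text
clock: 7.15
position: [0.4743, -0.0267, -0.0196]
tool_rot: [3.141, -0.0, 1.631]
force: [-0.5, -0.0, -1.4]
grip_width: 0.0191
```

```bash
python3 - <<'E'
from h import *
s=bot.observe();print(s['position'],s['tool_rot'],s['force'],s['grip_width'])
a=grab('side')['color'][155:240,270:370,::-1];b=grab('top')['color'][160:230,260:360,::-1]
c=np.vstack([cv2.resize(b,None,fx=4,fy=4,interpolation=2),cv2.resize(a[:50],None,fx=4,fy=4,interpolation=2)])
c=np.hstack([cv2.resize(b,(400,280),interpolation=2),cv2.resize(a[:70],(400,280),interpolation=2)])
cv2.imwrite('pics/t4.png',c)
E
```

```text
[ 0.47431047 -0.02672267 -0.01961502] [ 3.14147207e+00 -9.06196381e-05  1.63134980e+00] [-0.53989235 -0.04055867 -1.44400306] 0.019082016812016326
```

View pics/t4.png

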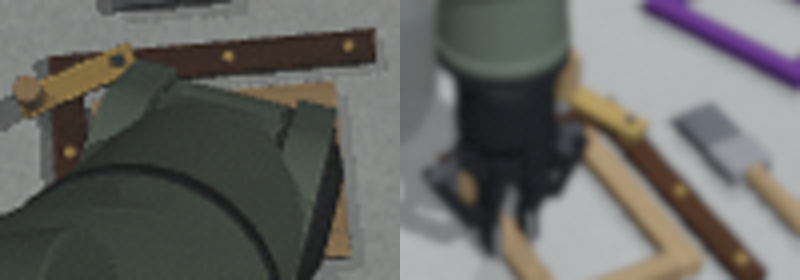

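The left half (top) shows about a 10 mm gap to the far fence, and the frame is nearly parallel. The right half (side) agrees. Pushing toward the far fence in small steps.

{"name": "carry_out", "arguments": {"targets": [[0,2,0,0,0,0,230],[0,2,0,0,0,0,230],[0,2,0,0,0,0,230],[0,1,0,0,0,0,230],[0,0,0,0,0,0,230]]}}

```text
clock: 7.67
position: [0.4811, -0.0276, -0.0196]
tool_rot: [3.141, 0.0, 1.63]
force: [0.2, -0.3, -2.0]
grip_width: 0.0187
```

{"name": "carry_out", "arguments": {"targets": [[0,1,0,0,0,0,230],[0,1,0,0,0,0,230],[0,0,0,0,0,0,230]]}}

```text
clock: 7.92
position: [0.483, -0.0273, -0.0196]
tool_rot: [3.141, 0.0, 1.631]
force: [0.4, -0.6, -1.5]
grip_width: 0.0188
```

{"name": "carry_out", "arguments": {"targets": [[0,1,0,0,0,0,230],[0,0,0,0,0,0,230]]}}

```text
clock: 8.08
position: [0.4839, -0.0271, -0.0196]
tool_rot: [3.142, 0.0, 1.631]
force: [-0.0, -0.2, -0.8]
grip_width: 0.0189
```

{"name": "carry_out", "arguments": {"targets": [[0,1,0,0,0,0,230],[0,0,0,0,0,0,230]]}}

```text
clock: 8.25
position: [0.485, -0.027, -0.0196]
tool_rot: [3.141, 0.0, 1.631]
force: [0.4, 0.1, -1.3]
grip_width: 0.0192
```

{"name": "carry_out", "arguments": {"targets": [[0,1,0,0,0,0,230],[0,0,0,0,0,0,230]]}}

```text
clock: 8.42
position: [0.486, -0.027, -0.0196]
tool_rot: [3.141, 0.0, 1.631]
force: [0.8, -0.0, -0.9]
grip_width: 0.0191
```

{"name": "carry_out", "arguments": {"targets": [[0,1,0,0,0,0,230],[0,0,0,0,0,0,230]]}}

```text
clock: 8.58
position: [0.487, -0.0269, -0.0196]
tool_rot: [3.141, 0.0, 1.631]
force: [-0.2, 0.8, -0.7]
grip_width: 0.0189
```

{"name": "carry_out", "arguments": {"targets": [[0,1,0,0,0,0,230],[0,0,0,0,0,0,230]]}}

```text
clock: 8.75
position: [0.488, -0.0269, -0.0196]
tool_rot: [3.141, 0.0, 1.631]
force: [0.2, 0.2, -1.5]
grip_width: 0.0194
```

```bash
python3 - <<'E'
from h import *
b=grab('top')['color'][160:230,265:365,::-1];a=grab('side')['color'][170:240,290:390,::-1]
cv2.imwrite('pics/t5.png',np.vstack([cv2.resize(x,(600,300),interpolation=2) for x in (b[:50],a[10:60])]))
E
```

```text
(no output)
```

View pics/t5.png

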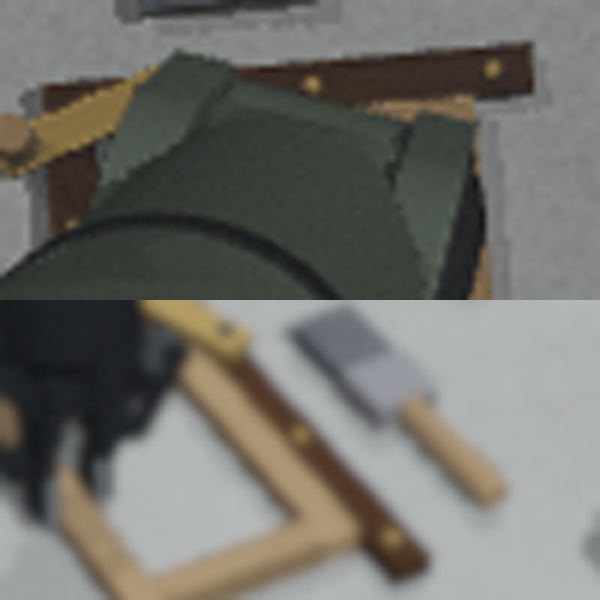

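Top half: the frame's far edge at (475,98) all but meets the fence's inner edge. The gap is about 1 mm or less. Continuing until there is contact force.

{"name": "carry_out", "arguments": {"targets": [[0,1,0,0,0,0,230],[0,0,0,0,0,0,230]]}}

```text
clock: 9.02
position: [0.4886, -0.0269, -0.0196]
tool_rot: [-3.141, 0.0, 1.631]
force: [-1.5, -1.5, -1.2]
grip_width: 0.0189
```

{"name": "carry_out", "arguments": {"targets": [[0,1,0,0,0,0,230],[0,0,0,0,0,0,230]]}}

```text
clock: 9.18
position: [0.4887, -0.027, -0.0197]
tool_rot: [-3.139, -0.0, 1.631]
force: [-5.8, -1.1, 2.1]
grip_width: 0.019
```

Contact with the far fence (-5.8 N). Now sliding along it toward the left fence.

{"name": "carry_out", "arguments": {"targets": [[2,-0.5,0,0,0,0,230],[2,0,0,0,0,0,230],[2,0,0,0,0,0,230],[1,0,0,0,0,0,230],[0,0,0,0,0,0,230]]}}

```text
clock: 9.6
position: [0.488, -0.0201, -0.0197]
tool_rot: [-3.14, 0.0, 1.63]
force: [-4.4, -2.3, -0.5]
grip_width: 0.0188
```

{"name": "carry_out", "arguments": {"targets": [[1,0,0,0,0,0,230],[0,0,0,0,0,0,230]]}}

```text
clock: 9.77
position: [0.488, -0.0193, -0.0197]
tool_rot: [-3.14, 0.0, 1.63]
force: [-4.8, -3.8, -0.5]
grip_width: 0.019
```

{"name": "carry_out", "arguments": {"targets": [[1,0,0,0,0,0,230],[0,0,0,0,0,0,230]]}}

```text
clock: 9.93
position: [0.4879, -0.0183, -0.0197]
tool_rot: [-3.14, 0.0, 1.63]
force: [-4.7, -2.8, -0.3]
grip_width: 0.0194
```

{"name": "carry_out", "arguments": {"targets": [[1,0,0,0,0,0,230],[0,0,0,0,0,0,230]]}}

```text
clock: 10.1
position: [0.4879, -0.0181, -0.0197]
tool_rot: [-3.14, 0.001, 1.63]
force: [-5.1, -7.7, -0.9]
grip_width: 0.0191
```

{"name": "carry_out", "arguments": {"targets": [[0.5,0.5,0,0,0,0,230],[0,0,0,0,0,0,230],[0,0,0,0,0,0,190],[0,0,0,0,0,0,150],[0,0,0,0,0,0,100]]}}

```text
clock: 10.52
position: [0.4895, -0.016, -0.0195]
tool_rot: [3.141, -0.0, 1.631]
force: [-0.3, -0.4, -0.3]
grip_width: 0.045
```

{"name": "carry_out", "arguments": {"targets": [[0,0,-5,0,0,0,100],[0,0,-15,0,0,0,100],[0,0,-30,0,0,0,100],[0,0,-40,0,0,0,100],[0,0,-40,0,0,0,255]]}}

```text
clock: 10.93
position: [0.4884, -0.0164, 0.1119]
tool_rot: [-3.14, 0.0, 1.631]
force: [1.2, -0.3, 1.1]
grip_width: 0.041
```

{"name": "carry_out", "arguments": {"targets": [[40,-10,0,0,0,0,255],[40,-10,0,0,0,0,255],[40,-10,0,0,0,0,255],[40,0,0,0,0,0,255],[0,0,0,0,0,0,255]]}}

```text
clock: 11.35
position: [0.4485, 0.1496, 0.1108]
tool_rot: [3.141, -0.003, 1.64]
force: [-0.8, 1.8, -0.2]
grip_width: -0.0002
```

```bash
python3 - <<'E'
from h import *
b=grab('top')['color'][145:250,250:375,::-1]
cv2.imwrite('pics/t6.png',cv2.resize(b,None,fx=5,fy=5,interpolation=2))
E
```

```text
(no output)
```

View pics/t6.png

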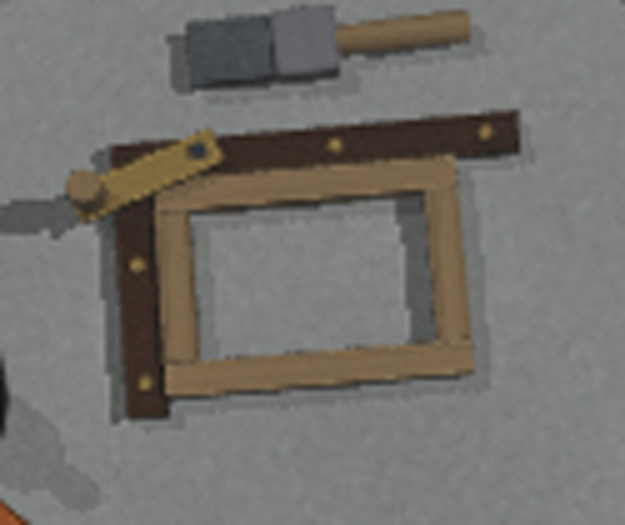

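The frame looks flush on both fences, the keeper hasn't moved, and the bystanders are where they were. Next I'll grip the knob, at about world (0.5905, 0.1116).

```bash
python3 - <<'E'
from h import *
np.set_printoptions(precision=4,suppress=True)
g=load('top');P=lambda x,y,z:onz(g,*c4(x,y,250,145,5),z)
J=[(111,149),(518,112),(521,151),(127,418),(168,416)];L=[(.024,.024),(.024,-.22),(0,-.22),(-.14,.024),(-.14,0)]
R,t,a,e=rigid(L,[P(*p,.014) for p in J])
Rf,tf,af,e=rigid([(.065,-.09),(-.065,-.09),(-.065,.09)],[P(*p,.018) for p in((455,156),(473,371),(165,396))])
print('jig',t,a,'frame in jig',R.T@(tf-t),af-a)
k=P(85,188,.064);q=R.T@(k[:2]-t);print('knob',k,q,np.arctan2(.012-q[0],q[1]+.03))
E
python3 plan.py .5905 .1116 .11 3.4 5 0
```

```text
jig [0.599  0.0783] 0.058733068299910214 frame in jig [-0.0638 -0.0896] -0.007125001696770952
knob [0.5857 0.1107 0.064 ] [-0.0114  0.0331] 0.35458987059303265
[[-9.0, 28.0, 0.0, 0, 0, 0.01, 0], [-8.0, 28.0, 0.0, 0, 0, 0.02, 0], [-9.0, 27.0, 0.0, 0, 0, 0.01, 0], [-9.0, 28.0, 1.0, 0, 0, 0.02, 0], [-8.0, 28.0, -0.0, 0, 0, 0.01, 0]]
end [0.5905 0.1119 0.1097] 3.42
```

{"name": "carry_out", "arguments": {"targets": [[0,25,0,0,0,0,0],[-5,28,0,0,0,0,0],[-8,28,0,0,0,0,0],[-8,28,0,0,0,0,0],[0,20,0,0,0,0,0]]}}

```text
clock: 11.82
position: [0.5821, 0.1256, 0.1109]
tool_rot: [3.14, 0.001, 1.628]
force: [-0.6, -1.6, 0.1]
grip_width: 0.0608
```

{"name": "carry_out", "arguments": {"targets": [[0,0,0,0,0,0,0],[0,0,0,0,0,0,0]]}}

```text
clock: 11.98
position: [0.5801, 0.1271, 0.1102]
tool_rot: [-3.141, 0.001, 1.629]
force: [-1.5, 0.5, -0.4]
grip_width: 0.0829
```

```bash
python3 plan.py .590 .1115 .07 3.4 2 0
```

```text
[[-8.0, 4.0, 20.0, 0, 0, -0.0, 0], [-8.0, 5.0, 20.0, 0, 0, -0.01, 0]]
end [0.59   0.1117 0.0702] 3.41
```

{"name": "carry_out", "arguments": {"targets": [[-8,5,10,0,0,0,0],[-8,4,30,0,0,0,0],[0,0,30,0,0,0,0],[0,0,30,0,0,0,0],[0,0,0,0,0,0,0]]}}

```text
clock: 12.4
position: [0.5861, 0.1117, 0.0055]
tool_rot: [-3.135, 0.001, 1.631]
force: [-0.7, -0.1, -0.8]
grip_width: 0.0858
```

```bash
python3 plan.py .590 .1115 .01 3.4 1 0; python3 -c "
from h import *
g=grab('side');c=g['color'][130:230,240:360,::-1];cv2.imwrite('pics/s4.png',cv2.resize(c,None,fx=5,fy=5,interpolation=2))"
```

```text
[[-0.0, 4.0, -5.0, 0, 0, 0.01, 0]]
end [0.5901 0.1119 0.0105] 3.37
```

View pics/s4.png

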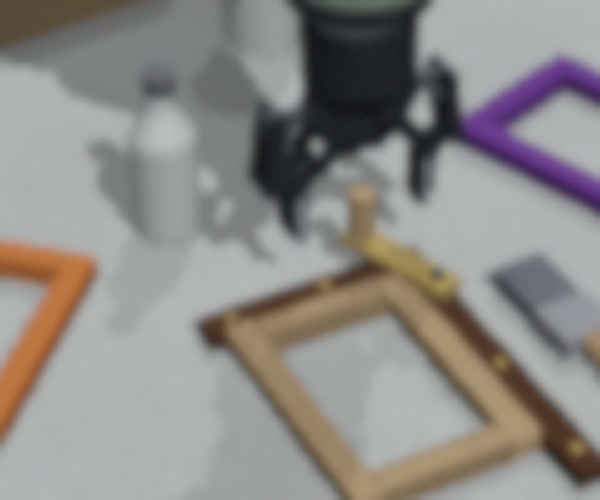

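The knob at (362,210) sits midway between the fingers at (297,235) and (422,195). Nothing has been disturbed. Closing on it.

{"name": "carry_out", "arguments": {"targets": [[0,2,-4,0,0,0,100],[0,0,0,0,0,0,150],[0,0,0,0,0,0,190],[0,0,0,0,0,0,215],[0,0,0,0,0,0,225]], "force": 20}}

```text
clock: 12.87
position: [0.592, 0.1133, 0.0153]
tool_rot: [3.14, -0.0, 1.631]
force: [0.3, 0.3, 0.2]
grip_width: 0.0254
```

{"name": "carry_out", "arguments": {"targets": [[0,0,0,0,0,0,225],[0,0,0,0,0,0,225],[0,0,0,0,0,0,225]]}}

```text
clock: 13.12
position: [0.5919, 0.1134, 0.0151]
tool_rot: [3.141, -0.001, 1.631]
force: [-1.1, 1.9, 8.4]
grip_width: 0.0191
```

{"name": "carry_out", "arguments": {"targets": [[-3,-7.9,0,0,0,0,225],[-4,-7.5,0,0,0,0,225],[-4.9,-6.9,0,0,0,0,225],[0,0,0,0,0,0,225]]}}

```text
clock: 13.45
position: [0.5697, 0.0993, 0.0149]
tool_rot: [3.141, -0.0, 1.63]
force: [-0.7, 0.3, 6.2]
grip_width: 0.019
```

{"name": "carry_out", "arguments": {"targets": [[-5.7,-6.3,0,0,0,0,225],[-6.5,-5.5,0,0,0,0,225],[-7.1,-4.7,0,0,0,0,225],[0,0,0,0,0,0,225]]}}

```text
clock: 13.78
position: [0.5551, 0.0786, 0.0149]
tool_rot: [3.14, 0.0, 1.63]
force: [1.8, -1.0, 4.3]
grip_width: 0.0192
```

{"name": "carry_out", "arguments": {"targets": [[-7.6,-3.8,0,0,0,0,225],[-8,-2.8,0,0,0,0,225],[-8.3,-1.8,0,0,0,0,225],[0,0,0,0,0,0,225]]}}

```text
clock: 14.12
position: [0.5487, 0.0543, 0.0148]
tool_rot: [3.14, 0.0, 1.63]
force: [4.1, -2.5, 2.9]
grip_width: 0.0194
```

{"name": "carry_out", "arguments": {"targets": [[-4,-0.4,0,0,0,0,225],[-3.5,-0.2,0,0,0,0,225],[0,0,0,0,0,0,225],[0,0,0,0,0,0,225]]}}

```text
clock: 14.45
position: [0.5483, 0.0485, 0.0147]
tool_rot: [3.141, -0.0, 1.631]
force: [3.3, 1.4, 6.7]
grip_width: 0.0193
```

```bash
python3 - <<'E'
from h import *
p=bot.observe()['position'];a=.0596;R=np.array([[np.cos(a),-np.sin(a)],[np.sin(a),np.cos(a)]])
q=R.T@(p[:2]-[.6025,.078]);print(q,np.arctan2(.012-q[0],q[1]+.03),bot.observe()['force'])
E
```

```text
[-0.05581058 -0.02620833] 1.514938935196963 [3.30986698 1.3534462  6.66163743]
```

{"name": "carry_out", "arguments": {"targets": [[-2,0,0,0,0,0,225],[0,0,0,0,0,0,225]]}}

```text
clock: 14.62
position: [0.5483, 0.0467, 0.0147]
tool_rot: [3.141, -0.001, 1.632]
force: [2.6, 1.3, 6.5]
grip_width: 0.0189
```

{"name": "carry_out", "arguments": {"targets": [[-2,0,0,0,0,0,225],[0,0,0,0,0,0,225]]}}

```text
clock: 14.78
position: [0.5483, 0.0448, 0.0146]
tool_rot: [3.141, -0.001, 1.632]
force: [2.3, 3.9, 7.0]
grip_width: 0.0192
```

{"name": "carry_out", "arguments": {"targets": [[0,0,0,0,0,0,180],[0,0,0,0,0,0,130],[0,0,0,0,0,0,80],[0,0,0,0,0,0,50],[0,0,-5,0,0,0,50]]}}

```text
clock: 15.2
position: [0.5472, 0.0437, 0.0188]
tool_rot: [-3.14, 0.0, 1.631]
force: [-0.3, -0.1, -0.8]
grip_width: 0.0684
```

{"name": "carry_out", "arguments": {"targets": [[0,0,-20,0,0,0,50],[0,0,-40,0,0,0,50],[0,0,-40,0,0,0,50],[0,0,-40,0,0,0,50],[0,0,-20,0,0,0,50]]}}

```text
clock: 15.62
position: [0.5489, 0.0435, 0.1841]
tool_rot: [3.137, -0.001, 1.63]
force: [0.2, -0.2, 0.3]
grip_width: 0.0685
```

{"name": "carry_out", "arguments": {"targets": [[38,0,0,0,0,0,50],[38,0,0,0,0,0,50],[38,0,0,0,0,0,50],[38,0,0,0,0,0,50],[38,0,0,0,0,0,50]]}}

```text
clock: 16.03
position: [0.5359, 0.2351, 0.1799]
tool_rot: [3.142, -0.0, 1.631]
force: [0.2, -0.1, 0.1]
grip_width: 0.0686
```

{"name": "carry_out", "arguments": {"targets": [[30,0,0,0,0,0,50],[30,0,0,0,0,0,50],[20,0,0,0,0,0,50],[0,0,0,0,0,0,50]]}}

```text
clock: 16.37
position: [0.5301, 0.3182, 0.1792]
tool_rot: [-3.141, -0.001, 1.636]
force: [0.4, 0.2, -0.6]
grip_width: 0.0686
```

```bash
python3 - <<'E'
from h import *
g=grab('top');c=g['color']
# knob/keeper: brass mask (yellow), by height above frame
hsv=cv2.cvtColor(c,cv2.COLOR_RGB2HSV)
w=np.zeros((400,640,3))
for v in range(150,250):
  for u in range(255,370): w[v,u]=bydepth(g,u,v)
w=w[150:250,255:370];a=.059;R=np.array([[np.cos(a),-np.sin(a)],[np.sin(a),np.cos(a)]])
m=(w[...,2]>.045)&(w[...,2]<.08);q=(w[m][:,:2]-[.599,.0784])@R
print('knob in jig',m.sum(),q.mean(0),q.min(0),q.max(0))
f=lambda u0,v0,s:0
# frame pixels: wood-coloured, print outline corners
m=(w[...,2]>.012)&(w[...,2]<.03)
h=hsv[150:250,255:370];wood=m&(h[...,1]>70)&(h[...,2]>75)
n,l,st,_=cv2.connectedComponentsWithStats(wood.astype('uint8'));k=1+st[1:,4].argmax()
pts=np.argwhere(l==k)[:,::-1].astype(np.float32)+[255,150]
print(n,st[1:,4]); P=np.array([onz(g,u,v,.018)[:2] for u,v in pts]);P=((P-[.599,.0784])@R)
for y0 in(-.16,-.12,-.08):
  s=P[abs(P[:,1]-y0)<.01];print('at y',y0,'x',s[:,0].min(),s[:,0].max())
for x0 in(-.11,-.075): s=P[abs(P[:,0]-x0)<.008];print('at x',x0,'y',s[:,1].min(),s[:,1].max())
E
```

```text
knob in jig 45 [-0.05673351 -0.02707331] [-0.0650275  -0.03601029] [-0.04709216 -0.01847692]
10 [ 104 1227    1    7    7    3    7    1    7]
at y -0.16 x -0.12831897028037412 0.00035096961578895056
at y -0.12 x -0.12785365094079237 0.0003882223675973257
at y -0.08 x -0.12884286549441773 -0.0008154741288211446
at x -0.11 y -0.1778059609725426 -0.0013424967477785436
at x -0.075 y -0.17816256504804032 -0.0007632767464684832
```

The knob measures at about 1.53 rad, the frame is home, and the arm is clear.

```bash
python3 -c "
from h import *
print(bot.job_done())"
```

```text
the job is handed in; nothing more can be done
None
```

The frame is home against both fences and the keeper is swung across it. I handed the job in at about 16.5 s of the 64 s allowed; no verdict was reported.

- **Moves:** I gripped the frame's near rail and slid it flat to the far fence, then along it to the left fence. I felt contact of about 6 N and 8 N. Then I gripped the knob, swung the keeper round its arc, let go and moved the arm clear.
- **Frame:** The final top picture puts its centre at about (-64, -89.5) mm in the jig's axes. Its edges are straight to within about 1 mm along both fences. An earlier corner fit, taken before I turned the keeper, gave 0.007 rad off square.
- **Keeper:** The knob's position gives about 1.53 rad, against the 1.42 needed.
- **Bystanders:** I saw nothing disturbed in the pictures taken before the keeper was turned. I did not measure their positions again at the end.

**Checks that failed or disagreed:**
- **First grasp:** It closed above the rail because the fingertips ended about 28 mm higher than the reported TCP. The frame did not move, and I corrected the height.
- **Contact point:** The arm met the far fence about 3.5 mm farther out in x than the camera estimate. I used that offset when placing the grip on the knob.

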